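# Nest the empty parts cups and call for collection

### The job

Nest the two empty parts cups that stand on the bench into the one on the grey return stand, straight and fully home, so that all three make one upright stack; lower them in, do not let them drop. Then push the black spring plunger on the stand fully down to call for collection, and let it come back up. Leave the cup that holds bolts, and everything else on the bench, where it is.

Things in the scene. Friction and masses are not known exactly. Their poses are not given: they have to be found in the camera images.
- cup_base: the empty cup that already stands on the return stand, inside its ring; a stepped parts cup of plain aluminium, 75 mm high, about 120 g. Upper part (33 to 75 mm up): 60 mm outside, 55 mm inside diameter. Foot below: 51 mm diameter, chamfered. Origin: centre of the underside; z up
- cup_a: one of two empty cups on the bench; a stepped parts cup of plain aluminium, 75 mm high, about 120 g. Upper part (33 to 75 mm up): 60 mm outside, 55 mm inside diameter. Foot below: 51 mm diameter, chamfered. In another such cup the foot enters and the step rests on that cup's rim: it then stands 42 mm higher than the lower cup. Origin: centre of the underside; z up
- cup_b: the other empty cup on the bench, the same as cup_a: a 75 mm high, 60 mm wide stepped aluminium cup. Origin: centre of the underside; z up
- cup_full: a cup of the same make that holds bolts, whose hexagon heads stick up to 21 mm out of its mouth (96 mm high in all). It stands on the bench among the empty ones and stays there. Origin: centre of the underside; z up
- seat (a point): point on the top of the return stand, at the centre of the low steel ring (inner diameter 61 mm, 6 mm high) for the stack. The stand is a fixed grey plate 130 x 270 x 20 mm; this point is 20 mm above the bench. y runs along the plate; the plunger is 145 mm off along -y; z up
- plunger (a joint): travel of the stand's sprung call plunger in m: 0 = up (rest), 0.015 = fully down. About 8 N push it fully down; it springs back by itself. Pushed straight down
- plunger_top (a point): centre of the top face of the plunger's black round head (38 mm diameter, 10 mm thick), 76 mm above the bench at rest. The head is on a thin rod over a fixed steel housing of 44 mm diameter whose top is 48 mm above the bench. z up
- spanner: steel spanner, 130 mm long, lying flat on the bench among the cups. Origin: under its middle; x along it
- screwdriver: screwdriver with a red handle, 190 mm long, lying on the bench. Origin: under its middle; x along it towards the tip
- socket: small steel wrench socket, 26 mm in diameter, 30 mm high, standing on the bench. Origin: centre of the underside
- oil: black bottle with a yellow cap, 64 mm in diameter, 170 mm high. Origin: centre of the underside
- tin: closed tin, 72 mm in diameter, 90 mm high. Origin: centre of the underside
- hammer: hammer, 270 mm long, lying on the bench to the left. Origin: under its middle; x along it towards the head
Not all that is in view belongs to the job. Leave any red look-alike of the cup_b alone.

How it is judged (in metres and radians):
On the way, in this order (a step that is already met when the one before it is completed fails the run):
1. both empty cups are nested, straight and fully home, over the cup on the stand, and let go (horizontal distance between cup_base and seat below 0.009 m and z of cup_base in the frame of seat below 0.003 m and angle between cup_base's own z axis and vertical below 0.06 rad and ((z of cup_a in the frame of cup_base between 0.039 and 0.045 m and horizontal distance between cup_a and cup_base below 0.0045 m and angle between each of cup_a, cup_b's own z axis and vertical below 0.06 rad and z of cup_b in the frame of cup_a between 0.039 and 0.045 m and horizontal distance between cup_b and cup_a below 0.0045 m) or (z of cup_b in the frame of cup_base between 0.039 and 0.045 m and horizontal distance between cup_b and cup_base below 0.0045 m and angle between each of cup_b, cup_a's own z axis and vertical below 0.06 rad and z of cup_a in the frame of cup_b between 0.039 and 0.045 m and horizontal distance between cup_a and cup_b below 0.0045 m)) and contact force between the fingers and cup_a below 0.2 N and contact force between the fingers and cup_b below 0.2 N and contact force between the fingers and cup_base below 0.2 N), for 0.3 s.
2. the plunger is pushed fully down (at least 13 of its 15 mm) while the stack stands (horizontal distance between cup_base and seat below 0.009 m and z of cup_base in the frame of seat below 0.003 m and angle between cup_base's own z axis and vertical below 0.06 rad and ((z of cup_a in the frame of cup_base between 0.039 and 0.045 m and horizontal distance between cup_a and cup_base below 0.0045 m and angle between each of cup_a, cup_b's own z axis and vertical below 0.06 rad and z of cup_b in the frame of cup_a between 0.039 and 0.045 m and horizontal distance between cup_b and cup_a below 0.0045 m) or (z of cup_b in the frame of cup_base between 0.039 and 0.045 m and horizontal distance between cup_b and cup_base below 0.0045 m and angle between each of cup_b, cup_a's own z axis and vertical below 0.06 rad and z of cup_a in the frame of cup_b between 0.039 and 0.045 m and horizontal distance between cup_a and cup_b below 0.0045 m)) and value of joint plunger above 0.013 m), for 0.1 s.
At the end, for the whole second after the job is handed in: the three empty cups stand at rest in one upright stack (0.06 rad), the lowest within 9 mm of the centre of the stand's ring, each next one 42 mm (+-3) higher and within 4.5 mm of the axis of the one below, in either order; the plunger is back up (within 3 mm) (horizontal distance between cup_base and seat below 0.009 m and z of cup_base in the frame of seat below 0.003 m and angle between cup_base's own z axis and vertical below 0.06 rad and ((z of cup_a in the frame of cup_base between 0.039 and 0.045 m and horizontal distance between cup_a and cup_base below 0.0045 m and angle between each of cup_a, cup_b's own z axis and vertical below 0.06 rad and z of cup_b in the frame of cup_a between 0.039 and 0.045 m and horizontal distance between cup_b and cup_a below 0.0045 m) or (z of cup_b in the frame of cup_base between 0.039 and 0.045 m and horizontal distance between cup_b and cup_base below 0.0045 m and angle between each of cup_b, cup_a's own z axis and vertical below 0.06 rad and z of cup_a in the frame of cup_b between 0.039 and 0.045 m and horizontal distance between cup_a and cup_b below 0.0045 m)) and value of joint plunger below 0.003 m and linear speed of each of cup_a, cup_b, cup_base below 0.02 m/s); the robot touches nothing.
It fails at once if the cup of bolts or another thing lying about is moved more than 25 mm (distance of any of cup_full, spanner, screwdriver, socket, oil, tin, hammer from where it was at the start of the episode above 0.025 m).
It fails at once if an empty cup is dropped or flung (faster than 0.5 m/s with no finger on it) ((linear speed of cup_a above 0.5 m/s and contact force between the fingers and cup_a below 0.05 N) or (linear speed of cup_b above 0.5 m/s and contact force between the fingers and cup_b below 0.05 N) or (linear speed of cup_base above 0.5 m/s and contact force between the fingers and cup_base below 0.05 N)).
It also fails if it takes over 72 s, if anything falls off the work surface, if the arm or the gripper's body presses on something with over 40 N, if the wrist force passes 120 N, or if a joint passes its speed limit or range.

### The arm

A 6-joint arm with a two-finger parallel gripper is mounted at the origin on the work surface. World frame = base frame: x ahead of the robot, y to its left, z up, the work surface at z = 0. Lengths are in mm, angles in rad, forces in N, time in s.
With the tool pointing down it reaches from about 275 to 750 mm from the base axis. Payload 10.2 kg.
Tool frame: the origin (TCP) lies midway between the tips of the shut fingers; the grasp point (between the pads) lies 19 mm behind it; z points along the fingers, y is the line along which they close (so a half turn about z gives the same grasp; the last joint's range is limited). The gripper opens to 85 mm and grips with 20 to 120 N. Pads are 22 mm wide; open, the fingers measure 114 mm over their backs; the gripper's body (76 mm by 85 mm) begins 54 mm behind the grasp point. The pads swing forward as they close: fully open they stand 13 mm farther back than shut.
Start: joints at [0.918, 0.313, 1.498, -0, 1.331, -0.223], TCP at [218.775, 477.251, 231.294] pointing down, gripper open.
Joint ranges: [-2.94, 2.94], [-0.97, 2.17], [0.19, 2.56], [-1.23, 4.37], [0.02, 3.11], [-2.88, 2.88]. Speed limits (rad/s): [2.39, 2.39, 3.01, 3.14, 3.14, 3.14].

### API

Orientations are given as a unit quaternion [w, x, y, z].
In Python, from rig import ctrl gives the robot as it stands.
- The arm moves only by the tool send_rows, never from a script. Its argument "targets" is a list of rows, each a list of 7 numbers: the closure, from -1 (fully open) to 1 (shut), so that 0 is half open, then the shift along the tool's x, y, z in m, then the turn, a rotation vector about the tool's x, y, z in rad. In form: [[claw, dx, dy, dz, ax, ay, az], ...]. A call has exactly 10 rows; each row shifts and turns the commanded pose from where the row before left it, along the tool's axes as they then stand; what a row does not reach is not made up. A row lasts 1/8 s, in which the tool goes at most 62.5 mm and 10.7 degrees, less where a joint would pass 70% of its speed; a pose out of reach is approached as far as the arm can. A call with a gripper value outside its range is refused whole. The fingers move at their own pace and stop on an object; "squeeze" is the grip in N (left out, the last holds). Time passes only in rows, so rows that do not move let the fingers close, or fill a call up. It gives the time, the measured TCP pose, the force, the opening and the grip force at its end, in the units of the state.
- ctrl.sense(): the state, without advancing time (a new reading comes with each control period).
- ctrl.capture(name): name is "scene" or "top" or "wrist"; returns a dict with "img" (420x560x3 uint8, red, green, blue), "camera_matrix" (3x3 intrinsics, pixels), "R" (3x3) and "t" (3): a world point X has camera coordinates R X + t. Camera axes: x right, y down, z forward; pixel columns grow to the right and rows downward; lengths in mm; the calibration is good to about 2 mm. A picture is of the moment at which its call begins. There is no depth.
- ctrl.finish_job(): hands the job in; it is judged then, once.
Trained networks look in a picture, given as the dict that the camera call returned (one of the last four; its "shot" number tells which), for a name from the list of things; names that differ only in an ending like _2 or _b are one class to them, and where a whole thing is asked for, a point or a joint stands for the part that bears it (a point fixed in the world has none). Each returns a list of dicts, best first, with "score" (0 to 1); they miss things now and then, are a little off and sometimes report something else, mostly with a low value. They report only what shows in the picture. A call takes as long as a camera call. They do not tell look-alikes from the thing itself.
- ctrl.boxes_of(query, picture): "extent" ([left, top, width, height] in pixels, round what is visible of it).
- ctrl.landmark_of(query, picture): "point" ([column, row] in pixels: a listed point, or the origin of a listed thing).
The state is a dict: "time_s": time; "joints": joint angles; "dq": joint speeds; "tau": joint torques, N m; "eef_pos": TCP position; "ee_rot": TCP orientation; "force": force on the tool from outside, world axes, zero at the start; "wrist_torque": the same for the moment, N m; "grip_width": opening from 0.0 (shut) to 1.0 (fully open); "grip_force": force on a finger pad.
Only numpy, scipy, OpenCV 4.12 (cv2) and the standard library are available. Lean on these libraries where they do the work, as an engineer would, in place of code of your own. Each camera call takes 0.05 s, during which the arm holds its last target. There are 200 camera calls.

## Working session

There is one attempt and no reset: what is moved stays moved. The work goes in short steps, Python scripts to look and compute and a tool call to move; the robot and the scene stay as the last step left them, time stands still between calls to the robot, and variables do not carry over. Pictures are saved under pics/ and viewed, at most 10 in all, crops included, and the job is handed in when it is done.

Besides the shell and the picture viewer there is one more tool, called after "Request:" as name(argument=value, ...) on one line, values as JSON. send_rows: Moves the arm, as the interface text tells. Its arguments: {"type":"object","properties":{"targets":{"type":"array"},"squeeze":{"type":"number"}},"required":["targets"]}

```bash
ls; mkdir -p pics; cat > h.py <<'E'
import numpy as np, cv2
from rig import ctrl
def ray(p,uv,z):
    K=np.array(p["camera_matrix"]);R=np.array(p["R"]);t=np.array(p["t"])
    d=R.T@np.linalg.inv(K)@np.array([uv[0],uv[1],1.]);c=-R.T@t
    return c+d*(z-c[2])/d[2]
def proj(p,X):
    q=np.array(p["camera_matrix"])@(np.array(p["R"])@np.array(X,float)+np.array(p["t"]));return q[:2]/q[2]
def save(p,n): cv2.imwrite("pics/"+n,cv2.cvtColor(p["img"],cv2.COLOR_RGB2BGR))
E
python3 - <<'E'
from h import *
s=ctrl.sense();print(s)
for n in("scene","top"):
    p=ctrl.capture(n);save(p,n+"0.png");print(n,np.round(-np.array(p["R"]).T@p["t"]))
    for q,z in(("cup_a",0),("cup_full",0),("cup_base",20),("seat",20),("plunger_top",76),("spanner",0),("socket",0),("oil",0),("tin",0),("hammer",0),("screwdriver",0)):
        for r in ctrl.landmark_of(q,p)[:5]:
            if r["score"]>.2: print(q,round(r["score"],2),np.round(r["point"]),np.round(ray(p,r["point"],z)[:2]))
E
```

```text
pics
{'time_s': 0.0, 'joints': array([ 9.17627653e-01,  3.13412742e-01,  1.49847381e+00,  3.26369916e-05,
        1.33099643e+00, -2.23408043e-01]), 'dq': array([-0.00129398,  0.00133366, -0.00155777, -0.00024852,  0.00010788,
       -0.00033076]), 'tau': array([ 4.46493232e-04, -4.12246513e+01, -2.59756690e+01, -8.01093421e-06,
        3.83306309e-03,  1.75899231e-05]), 'eef_pos': array([218.58248763, 477.0367361 , 230.74031673]), 'ee_rot': array([-2.88152467e-04,  2.13234250e-01,  9.77000890e-01, -5.77456916e-04]), 'force': array([-0.76994442,  0.39060963, -0.20973721]), 'wrist_torque': array([-0.02881145,  0.01672315, -0.00513116]), 'grip_force': 0.0, 'grip_width': 1.0001254771733772}
scene [968. 294. 840.]
cup_a 0.96 [293. 191.] [353.  36.]
cup_a 0.8 [253. 201.] [435. -47.]
cup_a 0.7 [216. 185.] [ 435. -168.]
cup_a 0.69 [180. 242.] [ 637. -146.]
cup_a 0.6 [240. 229.] [531. -32.]
cup_full 0.77 [177. 178.] [ 464. -280.]
cup_base 0.74 [344. 295.] [587. 280.]
plunger_top 0.71 [292. 254.] [573. 138.]
spanner 0.61 [211. 220.] [ 543. -114.]
socket 0.63 [229. 166.] [ 357. -173.]
oil 0.69
[... 162 characters left out ...]
58. -332.]
screwdriver 0.35 [346. 296.] [577. 285.]
top [409.  36. 925.]
cup_a 0.86 [313. 229.] [435. -48.]
cup_a 0.81 [308. 187.] [537. -35.]
cup_a 0.79 [356. 148.] [ 635. -152.]
cup_a 0.69 [364. 233.] [ 427. -170.]
cup_a 0.65 [279. 261.] [360.  32.]
cup_full 0.85 [413. 219.] [ 461. -289.]
cup_base 0.59 [176. 162.] [593. 280.]
seat 0.8 [176. 168.] [577. 280.]
seat 0.73 [122. 174.] [561. 408.]
plunger_top 0.78 [232. 170.] [563. 140.]
spanner 0.78 [338. 178.] [ 560. -109.]
socket 0.44 [365. 263.] [ 356. -172.]
oil 0.94 [141. 243.] [399. 364.]
tin 0.96 [122. 172.] [569. 416.]
hammer 0.57 [168. 289.] [290. 295.]
screwdriver 0.69 [123. 173.] [569. 414.]
screwdriver 0.57 [424. 139.] [ 658. -319.]
```

```bash
python3 - <<'E'
import cv2,numpy as np
a=cv2.imread("pics/scene0.png")[120:360,60:460];b=cv2.imread("pics/top0.png")[110:310,100:460]
cv2.imwrite("pics/s0.png",cv2.resize(a,(800,480)));cv2.imwrite("pics/t0.png",cv2.resize(b,(800,444)))
E
```

```text
(no output)
```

View pics/s0.png

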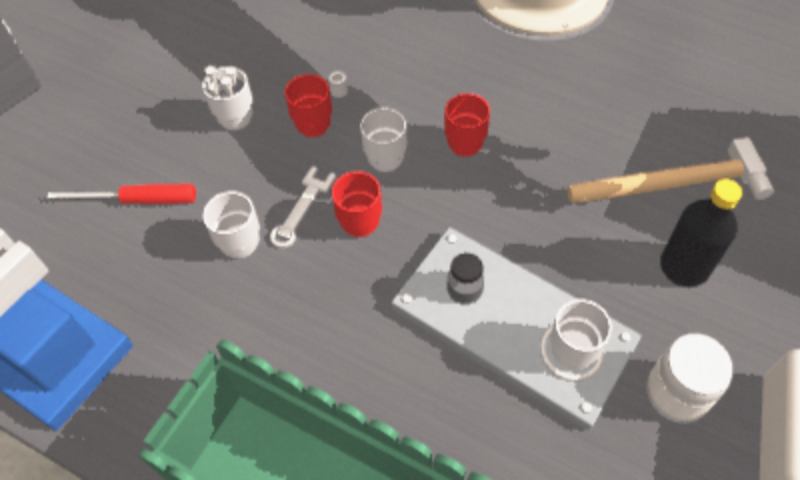

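View pics/t0.png

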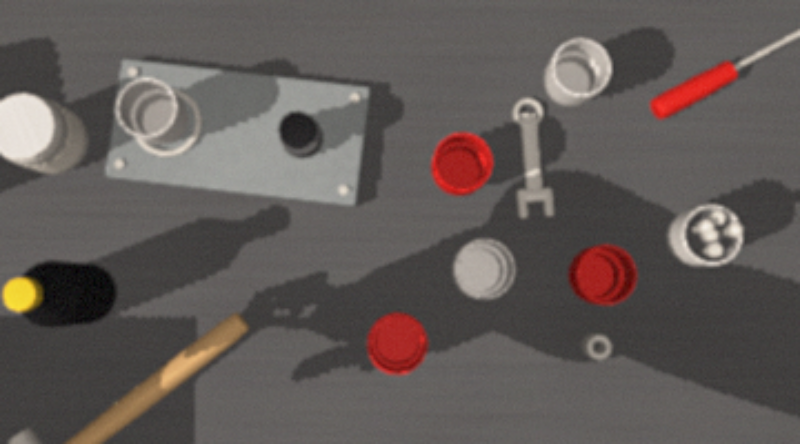

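The picture shows the bench cups, with pixels in the top image. Plain empties are at (313,229) and (356,148). Red look-alikes are at (308,187), (364,233) and (279,261). The bolt cup is at (413,219) and cup_base is inside the ring at about (176,162). The two plain, empty cups fit the description, at world about (435,-48) and (636,-149). The enlarged crops confirm both.

Request:
send_rows(targets=[[-1,0,0,0,0,0,-0.143],[-1,0,0,0,0,0,-0.143],[-1,0,0,0,0,0,-0.143],[-1,-0.02,-0.052,0,0,0,0],[-1,-0.02,-0.052,0,0,0,0],[-1,-0.02,-0.052,0,0,0,0],[-1,-0.02,-0.052,0,0,0,0],[-1,-0.02,-0.052,0,0,0,0],[-1,-0.02,-0.052,0,0,0,0],[-1,-0.02,-0.052,0,0,0,0]])

```text
time_s: 2.45
eef_pos: [358.9, 111.4, 231.6]
ee_rot: [0.0, 0.0, 1.0, 0.0]
force: [1.0, 0.8, 0.6]
grip_width: 1.002
grip_force: 0.0
```

Request:
send_rows(targets=[[-1,-0.02,-0.052,0,0,0,0],[-1,-0.02,-0.052,0,0,0,0],[-1,-0.02,-0.052,0,0,0,0],[-1,-0.008,0,0,0,0,0],[-1,0,0,0,0,0,0],[-1,0,0,0,0,0,0],[-1,0,0,0,0,0,0],[-1,0,0,0,0,0,0],[-1,0,0,0,0,0,0],[-1,0,0,0,0,0,0]])

```text
time_s: 3.7
eef_pos: [426.3, -42.8, 231.3]
ee_rot: [0.0, 0.0, 1.0, -0.0]
force: [0.0, -0.8, -0.0]
grip_width: 0.999
grip_force: 0.0
```

```bash
python3 - <<'E'
from h import *
s=ctrl.sense();print(s["eef_pos"],s["ee_rot"],s["time_s"])
p=ctrl.capture("wrist");save(p,"w1.png");R=np.array(p["R"]);print(R,-R.T@p["t"])
for r in ctrl.boxes_of("cup_a",p)[:4]: print(r)
for r in ctrl.landmark_of("cup_a",p)[:4]: print(r, ray(p,r["point"],0))
E
```

```text
[426.32349913 -42.84313518 231.3142138 ] [ 3.18375361e-06  3.39309721e-04  9.99999942e-01 -5.75357220e-06] 3.7
[[ 7.90231530e-04  9.99999662e-01 -2.26367050e-04]
 [ 9.53113802e-01 -6.84679578e-04  3.02611321e-01]
 [ 3.02611064e-01 -4.54886566e-04 -9.53114021e-01]] [348.95886458 -42.62485108 373.08293837]
{'extent': [232.5, 156.2, 72.8, 74.1], 'score': 0.87}
{'extent': [88.1, 151.7, 90.1, 71.6], 'score': 0.86}
{'extent': [151.4, 328.6, 61.2, 86.7], 'score': 0.81}
{'extent': [257.8, 252.5, 62.7, 83.4], 'score': 0.62}
{'point': [358.7, 104.5], 'score': 0.95} [357.66367272  36.96834205   0.        ]
{'point': [188.5, 342.9], 'score': 0.85} [ 632.69994894 -149.33400821    0.        ]
{'point': [286.9, 269.5], 'score': 0.73} [535.33400799 -31.75322419   0.        ]
{'point': [269.9, 180.8], 'score': 0.65} [ 4.33642269e+02 -5.01493331e+01  5.68434189e-14]
```

View pics/w1.png

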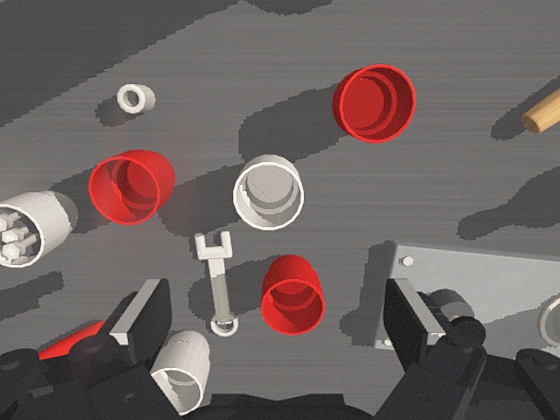

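Wrist picture: the plain cup_a's rim is an ellipse centred near (268,192). Red cups are at (374,103), (131,187) and (293,295), the second plain cup is at (185,370), and the fingers are at the lower left and right.

```bash
cat >> h.py <<'E'
from scipy.optimize import least_squares
def rim(p,x0,zt,r=30.):
    """refine rim-circle centre by maximising image gradient along projected outer circle edge, near x0"""
    g=cv2.GaussianBlur(cv2.cvtColor(p["img"],cv2.COLOR_RGB2GRAY),(0,0),1.0).astype(np.float32)
    m=cv2.magnitude(cv2.Sobel(g,cv2.CV_32F,1,0),cv2.Sobel(g,cv2.CV_32F,0,1))
    m=np.minimum(m,120)
    th=np.linspace(0,2*np.pi,120,endpoint=False)
    def sc(x,y):
        s=0
        for rr in (r,r-2.5):
            P=np.array([proj(p,(x+rr*np.cos(a),y+rr*np.sin(a),zt)) for a in th],np.float32)
            s+=cv2.remap(m,P[:,:1].copy(),P[:,1:].copy(),cv2.INTER_LINEAR).mean()
        return s
    b=np.array(x0[:2],float)
    for st in (3.,1.,.4):
        c=[(sc(b[0]+i*st,b[1]+j*st),i,j) for i in range(-4,5) for j in range(-4,5)]
        k=max(c);b=b+st*np.array(k[1:])
    return b,k[0]
E
python3 - <<'E'
from h import *
p=ctrl.capture("wrist")
for u,x in (("box",ray(p,(268.9,193.2),75)),("B",(634,-150))):
    print(u,x,rim(p,x,75))
t=ctrl.capture("top")
for x,z in (((434,-49),75),((636,-150),75),((590,280),95)): print("top",rim(t,x,z))
E
```

```text
box [427.23816638 -49.60933764  75.        ] (array([430.23816638, -50.20933764]), np.float32(212.50626))
B (634, -150) (array([ 633.4, -148. ]), np.float32(138.18135))
top (array([416.4, -44.4]), np.float32(115.63637))
top (array([ 637.6, -151. ]), np.float32(193.78638))
top (array([581.4, 282.6]), np.float32(189.79189))
```

Request:
send_rows(targets=[[-1,-0.005,-0.007,0.03,0,0,0],[-1,0,0,0.04,0,0,0],[-1,0,0,0.04,0,0,0],[-1,0,0,0.04,0,0,0],[-1,0,0,0.03,0,0,0],[-1,0,0,0.013,0,0,0],[-1,0,0,0,0,0,0],[-1,0,0,0,0,0,0],[-0.2,0,0,0,0,0,0],[0.2,0,0,0,0,0,0]], squeeze=25)

```text
time_s: 5.2
eef_pos: [431.9, -50.1, 39.1]
ee_rot: [0.001, 0.0, 1.0, -0.0]
force: [-2.0, 0.7, 5.2]
grip_width: 0.709
grip_force: 25.9
```

Request:
send_rows(targets=[[1,0,0,0,0,0,0],[1,0,0,0,0,0,0],[1,0,0,0,0,0,0],[1,0,0,0,0,0,0],[1,0,0,-0.02,0,0,0],[1,0,0,-0.04,0,0,0],[1,0,0,-0.05,0,0,0],[1,0,0,-0.05,0,0,0],[1,0,0,-0.03,0,0,0],[1,0,0,0,0,0,0]])

```text
time_s: 6.45
eef_pos: [432.0, -50.1, 230.0]
ee_rot: [0.002, 0.0, 1.0, -0.001]
force: [0.4, -0.2, -2.5]
grip_width: 0.705
grip_force: 28.3
```

```bash
python3 - <<'E'
from h import *
s=ctrl.sense();print(s["eef_pos"],s["ee_rot"],s["time_s"],s["grip_width"],s["grip_force"],s["force"])
p=ctrl.capture("wrist");save(p,"w2.png")
e=s["eef_pos"]
print(rim(p,e,e[2]+37))
E
```

```text
[431.96572189 -50.12059993 229.98621433] [ 1.99099561e-03  3.72440027e-04  9.99997631e-01 -7.97118167e-04] 6.45 0.7050597191813147 28.33828599192202 [ 0.44564746 -0.19740439 -2.48003027]
(array([429.96572189, -49.12059993]), np.float32(155.8088))
```

View pics/w2.png

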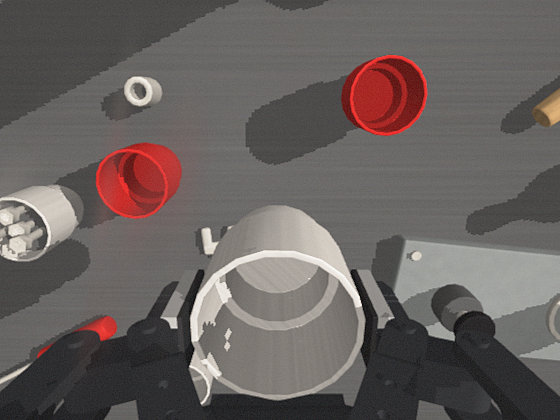

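Wrist picture: cup_a is held upright, its rim ellipse about (277,325), opening 60 mm. Next I move to a viewpoint diagonal to the stand, so the cup in the gripper doesn't hide cup_base.

Request:
send_rows(targets=[[1,-0.015,0.017,0,0,0,0],[1,-0.026,0.03,0,0,0,0],[1,-0.026,0.03,0,0,0,0],[1,-0.026,0.03,0,0,0,0],[1,-0.026,0.03,0,0,0,0],[1,-0.026,0.03,0,0,0,0],[1,-0.026,0.03,0,0,0,0],[1,-0.026,0.03,0,0,0,0],[1,-0.02,0.028,0,0,0,0],[1,0,0,0,0,0,0]])

```text
time_s: 7.75
eef_pos: [648.5, 206.4, 224.7]
ee_rot: [-0.002, -0.001, 1.0, -0.0]
force: [0.2, -0.7, -1.7]
grip_width: 0.705
grip_force: 28.3
```

```bash
python3 - <<'E'
from h import *
s=ctrl.sense();print(s["eef_pos"],s["ee_rot"],s["time_s"],s["grip_width"],s["grip_force"],s["dq"].max())
p=ctrl.capture("wrist");save(p,"w3.png")
e=s["eef_pos"]
print("held",rim(p,e,e[2]+37)[0]-e[:2])
for r in ctrl.landmark_of("cup_base",p)[:3]: print(r,ray(p,r["point"],20))
for x in ((585,282),(588,278)): print(rim(p,x,95))
for r in ctrl.landmark_of("plunger_top",p)[:2]: print(r,ray(p,r["point"],76))
b,_=rim(p,(585,282),95)
img=p["img"].copy()
for c,z in ((b,95),(rim(p,e,e[2]+37)[0],e[2]+37)):
    P=np.array([proj(p,(c[0]+30*np.cos(a),c[1]+30*np.sin(a),z)) for a in np.linspace(0,6.28,100)])
    cv2.polylines(img,[np.round(P*8).astype(np.int32)],True,(0,255,0),1,shift=3)
save({"img":img},"w3.png")
E
```

```text
[648.46490667 206.43850868 224.72989621] [-2.18012023e-03 -5.89098962e-04  9.99997429e-01 -2.02737386e-04] 7.75 0.7050275703927659 28.31751155667007 0.0582934119081656
held [-1.6  1. ]
{'point': [362.6, 111.8], 'score': 0.91} [584.51120696 284.45076747  20.        ]
(array([585.6, 284. ]), np.float32(232.62772))
(array([585.6, 284. ]), np.float32(232.62772))
{'point': [186.3, 94.5], 'score': 0.66} [569.99389126 137.98771967  76.        ]
```

View pics/w3.png

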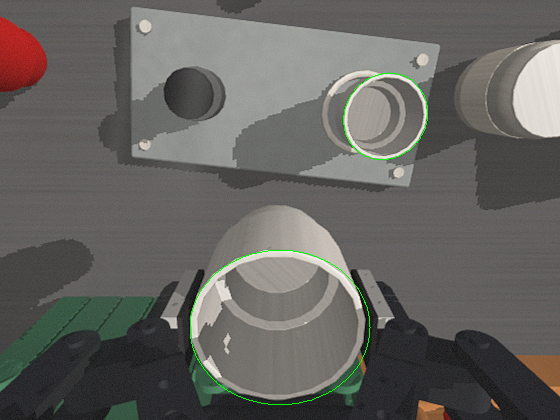

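Wrist picture: cup_base's rim, green fit, is centred at (386,116), the plunger head is at (189,93), and the tin is to the right. cup_a hangs straight in the gripper. I'll move over the base and stay high.

Request:
send_rows(targets=[[1,0.01,0.013,0,0,0,0],[1,0.02,0.026,0,0,0,0],[1,0.02,0.026,0,0,0,0],[1,0.011,0.012,0,0,0,0],[1,0,0,0.03,0,0,0],[1,0,0,0.02,0,0,0],[1,0,0,0,0,0,0],[1,0,0,0,0,0,0],[1,0,0,0,0,0,0],[1,0,0,0,0,0,0]])

```text
time_s: 9.15
eef_pos: [587.8, 282.0, 178.9]
ee_rot: [0.0, 0.0, 1.0, 0.0]
force: [0.3, -0.4, -0.8]
grip_width: 0.708
grip_force: 28.3
```

```bash
python3 - <<'E'
from h import *
s=ctrl.sense();e=s["eef_pos"];print(e,s["ee_rot"],s["time_s"],abs(s["dq"]).max(),s["force"])
p=ctrl.capture("wrist")
for dz in (30,32,34,36,38): b,k=rim(p,e,e[2]+dz);print(dz,b-e[:2],k)
E
```

```text
[587.81955513 281.9557602  178.93443471] [4.91596348e-04 4.30771966e-04 9.99999779e-01 1.19810226e-04] 9.15 0.004529297759465653 [ 0.29834678 -0.35790686 -0.83534078]
30 [ 3. -1.] 146.67297
32 [0.4 0.4] 179.13852
34 [-0.6  0. ] 219.62772
36 [-1.6  0.4] 153.67542
38 [-2.4  1. ] 156.57164
```

Request:
send_rows(targets=[[1,0.001,0.002,0,0,0,0],[1,0,0,0.015,0,0,0],[1,0,0,0.015,0,0,0],[1,0,0,0.01,0,0,0],[1,0,0,0.004,0,0,0],[1,0,0,0.004,0,0,0],[1,0,0,0.004,0,0,0],[1,0,0,0.004,0,0,0],[1,0,0,0,0,0,0],[1,0,0,0,0,0,0]])

```text
time_s: 10.45
eef_pos: [586.7, 284.0, 122.5]
ee_rot: [0.0, 0.0, 1.0, 0.0]
force: [0.2, -0.2, -1.5]
grip_width: 0.709
grip_force: 28.3
```

It entered freely, with no contact force, so I'll lower it home.

Request:
send_rows(targets=[[1,0,0,0.005,0,0,0],[1,0,0,0.005,0,0,0],[1,0,0,0.005,0,0,0],[1,0,0,0.003,0,0,0],[1,0,0,0.001,0,0,0],[1,0,0,0.001,0,0,0],[1,0,0,0.001,0,0,0],[1,0,0,0,0,0,0],[1,0,0,0,0,0,0],[1,0,0,0,0,0,0]])

```text
time_s: 11.7
eef_pos: [586.6, 284.0, 101.3]
ee_rot: [0.0, 0.0, 1.0, 0.0]
force: [-0.3, 0.6, -1.7]
grip_width: 0.704
grip_force: 28.3
```

Not touching yet; a few more tenths to a millimetre at a time.

Request:
send_rows(targets=[[1,0,0,0.0007,0,0,0],[1,0,0,0,0,0,0],[1,0,0,0.0007,0,0,0],[1,0,0,0,0,0,0],[1,0,0,0.0007,0,0,0],[1,0,0,0,0,0,0],[1,0,0,0,0,0,0],[1,0,0,0,0,0,0],[1,0,0,0,0,0,0],[1,0,0,0,0,0,0]])

```text
time_s: 12.95
eef_pos: [587.2, 284.1, 101.2]
ee_rot: [0.001, 0.0, 1.0, 0.0]
force: [-2.7, -0.9, 12.2]
grip_width: 0.705
grip_force: 29.4
```

Request:
send_rows(targets=[[1,0,0,-0.0012,0,0,0],[1,0,0,0,0,0,0],[-0.6,0,0,0,0,0,0],[-1,0,0,0,0,0,0],[-1,0,0,0,0,0,0],[-1,0,0,-0.01,0,0,0],[-1,0,0,-0.03,0,0,0],[-1,0,0,-0.04,0,0,0],[-1,0,0,-0.04,0,0,0],[-1,0,0,-0.012,0,0,0]])

```text
time_s: 14.2
eef_pos: [587.3, 284.2, 235.7]
ee_rot: [0.002, 0.0, 1.0, 0.001]
force: [0.6, 0.1, -0.3]
grip_width: 0.997
grip_force: 0.0
```

```bash
python3 - <<'E'
from h import *
s=ctrl.sense();e=s["eef_pos"];print(e,s["time_s"],s["grip_width"])
p=ctrl.capture("wrist");t=ctrl.capture("top")
for dz in (131,134,137,140,143): print(dz,rim(p,(586,284),dz),rim(t,(584,282),dz))
E
```

```text
[587.27074112 284.16322272 235.68030716] 14.2 0.9973812491488253
131 (array([587. , 284.4]), np.float32(226.2902)) (array([585.6, 282. ]), np.float32(208.30963))
134 (array([586.4, 284.4]), np.float32(232.35593)) (array([585., 281.]), np.float32(207.60832))
137 (array([585.2, 284.4]), np.float32(226.56982)) (array([584.4, 280. ]), np.float32(206.70874))
140 (array([585., 284.]), np.float32(205.87007)) (array([583.6, 279. ]), np.float32(205.64664))
143 (array([584.4, 283.6]), np.float32(188.4371)) (array([583. , 278.4]), np.float32(204.59662))
```

Request:
send_rows(targets=[[-1,-0.004,-0.04,0,0,0,0],[-1,-0.005,-0.05,0,0,0,0],[-1,-0.005,-0.05,0,0,0,0],[-1,-0.005,-0.05,0,0,0,0],[-1,-0.005,-0.05,0,0,0,0],[-1,-0.005,-0.05,0,0,0,0],[-1,-0.005,-0.05,0,0,0,0],[-1,-0.005,-0.05,0,0,0,0],[-1,-0.005,-0.042,0,0,0,0],[-1,0,0,0,0,0,0]])

```text
time_s: 15.55
eef_pos: [629.6, -150.7, 229.8]
ee_rot: [-0.002, 0.002, 1.0, 0.001]
force: [0.0, 0.2, 0.1]
grip_width: 0.999
grip_force: 0.0
```

```bash
python3 - <<'E'
from h import *
s=ctrl.sense();e=s["eef_pos"];print(e,s["time_s"],s["grip_width"],abs(s["dq"]).max(),s["force"])
p=ctrl.capture("wrist")
for q in ((634,-150),(638,-147)): print(rim(p,q,75))
for r in ctrl.landmark_of("cup_b",p)[:4]: print(r, ray(p,r["point"],0))
E
```

```text
[ 629.60325881 -150.69275117  229.83697859] 15.55 0.9993009170704549 0.06205440399719469 [0.03836606 0.19202393 0.12312852]
(array([ 635., -149.]), np.float32(215.8736))
(array([ 635., -149.]), np.float32(215.8736))
{'point': [279.3, 181.3], 'score': 0.72} [ 636.33278783 -147.9846174     0.        ]
{'point': [399.9, 75.9], 'score': 0.56} [534.48417794 -32.99719859   0.        ]
```

Stack so far reads (585.2, 284.4) at rim height 137, so cup_a is home. cup_b, the plain one, is at (635,-149); down to grasp it.

Request:
send_rows(targets=[[-1,-0.006,0.002,0.03,0,0,0],[-1,0,0,0.04,0,0,0],[-1,0,0,0.04,0,0,0],[-1,0,0,0.04,0,0,0],[-1,0,0,0.028,0,0,0],[-1,0,0,0.013,0,0,0],[-1,0,0,0,0,0,0],[-1,0,0,0,0,0,0],[-0.2,0,0,0,0,0,0],[0.2,0,0,0,0,0,0]], squeeze=25)

```text
time_s: 16.9
eef_pos: [636.8, -146.2, 42.5]
ee_rot: [0.001, 0.0, 1.0, -0.0]
force: [0.2, 0.8, 4.4]
grip_width: 0.71
grip_force: 26.5
```

Request:
send_rows(targets=[[1,0,0,0,0,0,0],[1,0,0,0,0,0,0],[1,0,0,0,0,0,0],[1,0,0,0,0,0,0],[1,0,0,-0.02,0,0,0],[1,0,0,-0.04,0,0,0],[1,0,0,-0.05,0,0,0],[1,0,0,-0.05,0,0,0],[1,0,0,-0.03,0,0,0],[1,0,0,0,0,0,0]])

```text
time_s: 18.15
eef_pos: [636.8, -146.3, 234.7]
ee_rot: [0.002, 0.0, 1.0, -0.001]
force: [0.3, -0.4, -1.4]
grip_width: 0.712
grip_force: 27.7
```

Request:
send_rows(targets=[[1,0.003,0.03,0,0,0,0],[1,0.006,0.05,0,0,0,0],[1,0.006,0.05,0,0,0,0],[1,0.006,0.05,0,0,0,0],[1,0.006,0.05,0,0,0,0],[1,0.006,0.05,0,0,0,0],[1,0.006,0.05,0,0,0,0],[1,0.006,0.05,0,0,0,0],[1,0.005,0.05,0,0,0,0],[1,0,0,0,0,0,0]])

```text
time_s: 19.4
eef_pos: [585.1, 287.0, 229.7]
ee_rot: [-0.001, -0.002, 1.0, -0.0]
force: [-0.1, -0.7, -1.7]
grip_width: 0.716
grip_force: 27.8
```

Request:
send_rows(targets=[[1,0,0,0,0,0,0],[1,0,0,0,0,0,0],[1,0,0,0,0,0,0],[1,0,0,0,0,0,0],[1,0,0,0,0,0,0],[1,0,0,0,0,0,0],[1,0,0,0,0,0,0],[1,0,0,0,0,0,0],[1,0,0,0,0,0,0],[1,0,0,0,0,0,0]])

```text
time_s: 20.65
eef_pos: [586.6, 284.0, 231.4]
ee_rot: [-0.0, 0.0, 1.0, -0.0]
force: [-0.2, -0.3, -1.6]
grip_width: 0.711
grip_force: 27.8
```

```bash
python3 - <<'E'
from h import *
s=ctrl.sense();e=s["eef_pos"];print(e,s["ee_rot"],s["time_s"],abs(s["dq"]).max(),s["force"])
p=ctrl.capture("wrist");save(p,"w4.png")
for dz in (26,28,30,31,32,34): b,k=rim(p,e,e[2]+dz);print(dz,b-e[:2],k)
t=ctrl.capture("scene");save(t,"s4.png")
E
```

```text
[586.60424957 283.96076348 231.39175678] [-1.87408342e-05  3.96426872e-04  9.99999921e-01 -6.43763527e-06] 20.65 0.0016091617781852495 [-0.19399882 -0.29153011 -1.55627866]
26 [ 3. -1.] 147.82574
28 [ 1.6 -0.6] 152.77917
30 [-0.6  0.4] 213.74988
31 [-1.4  0.4] 218.18625
32 [-2.   0.4] 194.4274
34 [-2.4  1. ] 160.37277
```

Request:
send_rows(targets=[[1,-0.0004,0,0.015,0,0,0],[1,0,0,0.018,0,0,0],[1,0,0,0.012,0,0,0],[1,0,0,0.004,0,0,0],[1,0,0,0.004,0,0,0],[1,0,0,0.004,0,0,0],[1,0,0,0.004,0,0,0],[1,0,0,0.003,0,0,0],[1,0,0,0,0,0,0],[1,0,0,0,0,0,0]])

```text
time_s: 22.0
eef_pos: [587.1, 284.0, 167.6]
ee_rot: [0.0, 0.0, 1.0, 0.0]
force: [0.1, -0.2, -1.0]
grip_width: 0.711
grip_force: 27.8
```

Inside by 12 mm with no force. 21 mm remain to 146.7.

Request:
send_rows(targets=[[1,0,0,0.005,0,0,0],[1,0,0,0.005,0,0,0],[1,0,0,0.005,0,0,0],[1,0,0,0.003,0,0,0],[1,0,0,0.001,0,0,0],[1,0,0,0.001,0,0,0],[1,0,0,0,0,0,0],[1,0,0,0,0,0,0],[1,0,0,0,0,0,0],[1,0,0,0,0,0,0]])

```text
time_s: 23.25
eef_pos: [587.0, 284.0, 147.4]
ee_rot: [0.0, 0.0, 1.0, 0.0]
force: [1.0, -0.8, -0.7]
grip_width: 0.71
grip_force: 27.8
```

Request:
send_rows(targets=[[1,0,0,0.0007,0,0,0],[1,0,0,0,0,0,0],[1,0,0,0.0007,0,0,0],[1,0,0,0,0,0,0],[1,0,0,0,0,0,0],[1,0,0,0,0,0,0],[1,0,0,0,0,0,0],[1,0,0,0,0,0,0],[1,0,0,0,0,0,0],[1,0,0,0,0,0,0]])

```text
time_s: 24.5
eef_pos: [587.2, 284.1, 146.5]
ee_rot: [0.0, 0.0, 1.0, 0.0]
force: [-0.4, 0.6, 4.5]
grip_width: 0.71
grip_force: 28.1
```

It made contact at the predicted height, so it is home. Releasing.

Request:
send_rows(targets=[[1,0,0,-0.0004,0,0,0],[1,0,0,0,0,0,0],[-0.6,0,0,0,0,0,0],[-1,0,0,0,0,0,0],[-1,0,0,0,0,0,0],[-1,0,0,-0.01,0,0,0],[-1,0,0,-0.03,0,0,0],[-1,0,0,-0.04,0,0,0],[-1,0,0,-0.03,0,0,0],[-1,0,0,0,0,0,0]])

```text
time_s: 25.75
eef_pos: [587.7, 284.2, 259.6]
ee_rot: [0.003, 0.0, 1.0, 0.001]
force: [-0.7, -0.8, -0.8]
grip_width: 0.999
grip_force: 0.0
```

Request:
send_rows(targets=[[1,0,-0.02,0,0,0,0],[1,0.003,-0.04,0,0,0,0],[1,0.003,-0.04,0,0,0,0],[1,0.004,-0.03,0,0,0,0],[1,0.006,-0.016,0,0,0,0],[1,0,0,0,0,0,0],[1,0,0,0,0,0,0],[1,0,0,0,0,0,0],[1,0,0,0,0,0,0],[1,0,0,0,0,0,0]])

```text
time_s: 27.0
eef_pos: [570.9, 138.3, 256.3]
ee_rot: [-0.0, 0.0, 1.0, -0.0]
force: [-0.4, -0.6, -0.4]
grip_width: -0.002
grip_force: 0.0
```

```bash
python3 - <<'E'
from h import *
s=ctrl.sense();e=s["eef_pos"];print(e,s["time_s"],s["grip_width"],s["force"])
p=ctrl.capture("wrist")
for z in (173,176,179,182): print(z,rim(p,(585,284),z))
for r in ctrl.landmark_of("plunger_top",p)[:2]: print(r,ray(p,r["point"],76))
t=ctrl.capture("scene")
for r in ctrl.landmark_of("plunger_top",t)[:2]: print(r,ray(t,r["point"],76))
a=np.hstack([cv2.resize(t["img"][200:320,260:400],(400,343)),cv2.resize(p["img"],(400,343))])
save({"img":a},"s5.png")
E
```

```text
[570.92246693 138.26056129 256.3103136 ] 27.0 -0.00157844044555573 [-0.36582895 -0.60555312 -0.4060582 ]
173 (array([587.4, 287. ]), np.float32(237.09543))
176 (array([586. , 285.4]), np.float32(238.92459))
179 (array([584.6, 283.4]), np.float32(232.43454))
182 (array([584., 281.]), np.float32(205.90332))
{'point': [277.5, 179.4], 'score': 0.84} [565.33877081 138.81358452  76.        ]
{'point': [292.8, 251.8], 'score': 0.59} [568.14870386 137.21559278  76.        ]
```

View pics/s5.png

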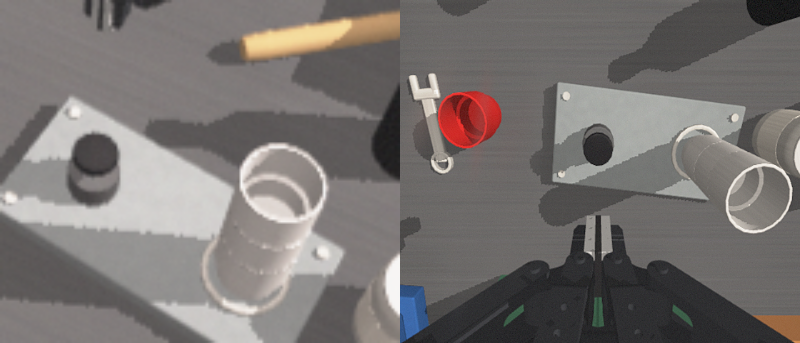

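The picture shows a straight stack of three in the ring, on the right of the scene crop, and the plunger head up at wrist (277,179), world about (567,138). With the fingers shut, I'll press straight down.

Request:
send_rows(targets=[[1,0.003,0,0.03,0,0,0],[1,0,0,0.04,0,0,0],[1,0,0,0.04,0,0,0],[1,0,0,0.035,0,0,0],[1,0,0,0.02,0,0,0],[1,0,0,0.005,0,0,0],[1,0,0,0,0,0,0],[1,0,0,0,0,0,0],[1,0,0,0,0,0,0],[1,0,0,0,0,0,0]])

```text
time_s: 28.45
eef_pos: [568.0, 138.0, 86.8]
ee_rot: [0.0, 0.0, 1.0, 0.0]
force: [0.8, 0.7, -0.3]
grip_width: -0.002
grip_force: 0.0
```

Request:
send_rows(targets=[[1,0,0,0.004,0,0,0],[1,0,0,0.006,0,0,0],[1,0,0,0.005,0,0,0],[1,0,0,0.004,0,0,0],[1,0,0,0.003,0,0,0],[1,0,0,0.002,0,0,0],[1,0,0,0,0,0,0],[1,0,0,0,0,0,0],[1,0,0,0,0,0,0],[1,0,0,0,0,0,0]])

```text
time_s: 29.7
eef_pos: [567.9, 138.0, 62.8]
ee_rot: [0.0, 0.0, 1.0, -0.0]
force: [-2.1, -1.2, 7.8]
grip_width: 0.002
grip_force: 3.5
```

Travel is about 13.2 mm; pressing on to the stop.

Request:
send_rows(targets=[[1,0,0,0.001,0,0,0],[1,0,0,0.001,0,0,0],[1,0,0,0.001,0,0,0],[1,0,0,0,0,0,0],[1,0,0,0,0,0,0],[1,0,0,0,0,0,0],[1,0,0,0,0,0,0],[1,0,0,0,0,0,0],[1,0,0,0,0,0,0],[1,0,0,0,0,0,0]])

```text
time_s: 30.95
eef_pos: [568.1, 138.0, 60.9]
ee_rot: [0.0, 0.0, 1.0, -0.0]
force: [-6.8, -0.9, 16.9]
grip_width: 0.0
grip_force: 8.3
```

It's on the stop: 16.9 N at z = 60.9. Retreating.

Request:
send_rows(targets=[[1,0,0,-0.004,0,0,0],[1,0,0,-0.006,0,0,0],[1,0,0,-0.008,0,0,0],[1,0,0,-0.02,0,0,0],[1,0,0,-0.04,0,0,0],[1,0,0,-0.04,0,0,0],[1,0,0,-0.04,0,0,0],[1,0,0,-0.02,0,0,0],[1,0,0,0,0,0,0],[1,0,0,0,0,0,0]])

```text
time_s: 32.2
eef_pos: [567.5, 137.9, 236.0]
ee_rot: [-0.001, 0.0, 1.0, -0.0]
force: [-0.6, 0.7, 0.2]
grip_width: -0.001
grip_force: 0.0
```

```bash
python3 - <<'E'
from h import *
s=ctrl.sense();print(s["eef_pos"],s["time_s"],s["force"])
p=ctrl.capture("wrist");t=ctrl.capture("scene")
a=np.hstack([cv2.resize(t["img"][200:320,260:400],(400,343)),cv2.resize(p["img"],(400,343))])
save({"img":a},"s6.png")
E
```

```text
[567.46218588 137.92556493 235.97812577] 32.2 [-0.60233225  0.71706852  0.1603439 ]
```

View pics/s6.png

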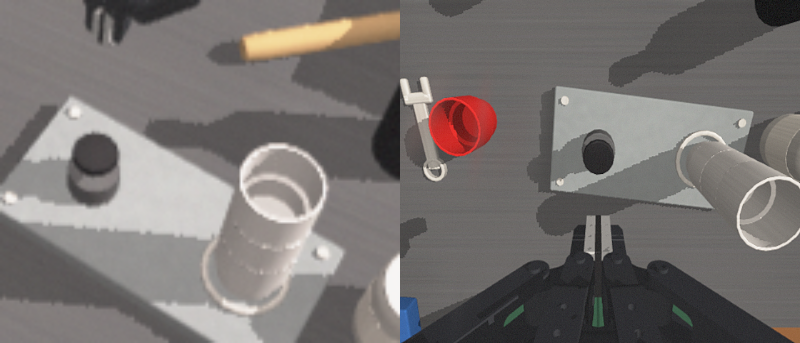

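The picture matches the one before the press: the plunger head is back up (scene crop (95,153)), the stack is upright (centre about (265,230)), and the gripper is clear.

```bash
python3 -c "
from rig import ctrl
print(ctrl.finish_job())"
```

```text
the job is handed in; nothing more can be done
None
```

I nested both empty cups on the stand cup as one upright stack, pushed the plunger down to its stop, saw it come back up, and handed the job in at about 32 s; no verdict was returned.

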